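Clear the board and bring the nut dish round

TASK

With the scraper block, push the three pieces of nutshell off the chopping board into the shallow tray at its end (not with the fingers), then stand the scraper upright on the bare worktop, clear of board and tray. Then lift the nut dish by its bow handle, carry it with its lip still pointing sideways, towards the tray, to just over the middle of the board, pause, and there turn it a quarter turn clockwise so that the lip points squarely over the board's long edge nearest the robot, keeping it level with the nut resting in the middle all the while. Finish holding the dish still there in the air, about a hand's breadth above the board; leave the glass, lemon and garlic alone.

Things in the scene. Friction and masses are not known exactly. Their poses are not given: they have to be found in the camera images.
- board_top (a point): centre of the top face of the wooden chopping board, 200 (its x) x 300 (its y) x 17 mm, fixed on the worktop. Its x axis points away from the robot, its y axis to the robot's left, along the length; turned by up to 0.2 rad
- board: the same board; origin at the centre of its underside, same axes as board_top
- tray_in (a point): centre of the inner floor (z about 3 mm) of the open aluminium tray, 160 (x) x 90 (y) x 14 mm high, walls 3 mm, fixed; it lies 2 mm beyond the right-hand (-y) end of the board, lined up with it, axes as the board's, its centre 197 mm from the board's centre. Its rim is 3 mm lower than the board's top
- tray: the same tray; origin at the centre of its underside, same axes
- scraper_center (a point): centre of the loose upright scraper block: pale wood over a black rubber foot, 110 mm wide (its x) x 18 mm thick (its y; the foot 20 mm) x 70 mm tall (its z), this point 35 mm above its lower edge, 0.14 kg. It starts standing on the board near the left (+y) end, across the board. Grip it across the 18 mm, from above
- scraper: the same scraper; origin at the centre of its underside, same axes
- chip_1_center (a point): centre of a loose dark brown piece of nutshell, a low round dome 24 mm across and 11 mm high, this point 5 mm above its underside; it starts on the board between the scraper and the tray, within 30 mm of the board's long centre line
- chip_2_center (a point): centre of a loose dark brown piece of nutshell, a low round dome 24 mm across and 11 mm high, this point 5 mm above its underside; it starts on the board between the scraper and the tray, within 30 mm of the board's long centre line
- chip_3_center (a point): centre of a loose dark brown piece of nutshell, a low round dome 24 mm across and 11 mm high, this point 5 mm above its underside; it starts on the board between the scraper and the tray, within 30 mm of the board's long centre line
- dish_center (a point): lowest point of the hollow of the round white nut dish, on the dish's axis, 7 mm above its underside. Outer diameter 154 mm, rim 22 mm high, the hollow a shallow cone rising 7 degrees to a radius of 72 mm, 0.3 kg; it starts on the worktop left of the board. Its x axis points away from the pouring lip, its z axis up, its y axis along the handle's grip bar; at the start the lip points to the robot's right (-y)
- dish: the same dish; origin at the centre of its underside, same axes
- dish_grip (a point): centre of the wooden grip bar at the top of the dish's steel bow handle, straight above the dish's axis, 98 mm above its underside; the bar is 14 mm wide (dish x) x 60 mm long (dish y) x 16 mm high; grip it across the 14 mm, from above
- dish_lip (a point): tip of the dish's flat white pouring lip, 34 mm wide, 97 mm from the dish's axis along its -x
- nut_center (a point): centre of the loose round brown nut, a ball of 32 mm diameter, 15 g, lying in the middle of the dish; it rolls freely if the dish is tipped by more than about 7 degrees or moved off with more than about 1 m/s2
- glass: bystander: clear drinking glass, 78 mm across, 92 mm high, left of the dish; origin at its underside
- lemon: bystander: lemon, 72 mm long, behind the board; origin at its underside
- garlic: bystander: garlic bulb, 55 mm, behind the tray; origin at its underside
- chip_1: the same piece of shell; origin at the centre of its underside
- chip_2: the same piece of shell; origin at the centre of its underside
- chip_3: the same piece of shell; origin at the centre of its underside

How it is judged:
On the way, in this order (a step that is already met when the one before it is completed fails the run):
1. the three pieces of shell lie in the tray (x of chip_1_center in the frame of tray_in between -0.078 and 0.078 m and y of chip_1_center in the frame of tray_in between -0.044 and 0.044 m and height (world z) of each of chip_1_center, chip_2_center, chip_3_center below 0.022 m and x of chip_2_center in the frame of tray_in between -0.078 and 0.078 m and y of chip_2_center in the frame of tray_in between -0.044 and 0.044 m and x of chip_3_center in the frame of tray_in between -0.078 and 0.078 m and y of chip_3_center in the frame of tray_in between -0.044 and 0.044 m), for 0.2 s.
2. the scraper stands released on the worktop, clear of board and tray (height (world z) of scraper_center below 0.042 m and angle between scraper_center's own z axis and vertical below 0.2 rad and contact force between the fingers and scraper below 0.1 N and contact force between scraper and tray below 0.1 N and contact force between scraper and board below 0.1 N), for 0.2 s.
3. the dish is held level over the middle of the board, its lip still pointing sideways towards the tray (contact force between the fingers and dish above 1 N and height (world z) of dish_center between 0.06 and 0.25 m and angle between dish_center's own z axis and vertical below 0.1 rad and horizontal distance between nut_center and dish_center below 0.02 m and z of nut_center in the frame of dish_center below 0.03 m and horizontal distance between dish_center and board_top below 0.05 m and angle between the x axis of dish_center and the y axis of board_top, either way round below 0.6 rad and y of dish_lip in the frame of board_top below -0.02 m), for 0.2 s.
At the end, for the whole second after the job is handed in: dish held 60-250 mm up, within 35 mm of the board's centre, level to 0.1 rad, lip to the robot and square to the board to 0.15 rad, still, nut within 20 mm of its middle; the 3 shells in the tray; scraper upright on the worktop, released, clear of board and tray (all of step 1 and all of step 2 and contact force between the fingers and dish above 1 N and height (world z) of dish_center between 0.06 and 0.25 m and angle between dish_center's own z axis and vertical below 0.1 rad and horizontal distance between nut_center and dish_center below 0.02 m and z of nut_center in the frame of dish_center below 0.03 m and horizontal distance between dish_center and board_top below 0.035 m and angle between the x axis of dish_center and the x axis of board_top, either way round below 0.15 rad and x of dish_lip in the frame of board_top below -0.04 m and linear speed of dish below 0.03 m/s and angular speed of dish below 0.15 rad/s); the arm keeps its last pose, push and grip.
It fails at once if the nut rolls more than 30 mm from the dish's middle (distance between nut_center and dish_center above 0.035 m).
It fails at once if the dish is tipped by more than 0.2 rad (angle between dish_center's own z axis and vertical above 0.2 rad).
It fails at once if the fingers touch a piece of shell (contact force between the fingers and chip_1 above 0.3 N or contact force between the fingers and chip_2 above 0.3 N or contact force between the fingers and chip_3 above 0.3 N).
It fails at once if the glass, lemon or garlic is pushed more than 30 mm away (distance of any of glass, lemon, garlic from where it was at the start of the episode above 0.03 m).
It also fails if it takes over 72 s, if anything falls off the work surface, if the arm or the gripper's body presses on something with over 40 N, if the wrist force passes 120 N, or if a joint passes its speed limit or range.

ROBOT

A 6-joint arm with a two-finger parallel gripper is mounted at the origin on a cart in front of the work surface, level with it; the furniture and walls round the work are solid. World frame = base frame: x ahead of the robot, y to its left, z up, the work surface at z = 0. Lengths are in m, angles in rad, forces in N, time in s.
With the tool pointing down it reaches from about 0.35 to 0.775 m from the base axis. Payload 5.5 kg.
Tool frame: the origin (TCP) lies at the very end of the fingers, on their centre line; the grasp point (between the pads) lies 19 mm behind it; z points along the fingers, y is the line along which they close (so a half turn about z gives the same grasp; the last joint's range is limited). The gripper opens to 85 mm and grips with 20 to 120 N. Pads are 22 mm wide; open, the fingers measure 114 mm over their backs; the gripper's body (76 mm by 85 mm) begins 54 mm behind the grasp point. The pads swing forward as they close: fully open they stand 13 mm farther back than shut.
Start: joints at [-0.14, 0.313, 0.046, 1.304, 0, 1.431], TCP at [0.575, -0, 0.231] pointing down, gripper open.
Joint ranges: [-2.76, 2.76], [-0.86, 1.69], [-1.03, 1.26], [-2.2, 2.34], [-1.47, 1.5], [-3.14, 3.14]. Speed limits (rad/s): [2.57, 2.57, 3.14, 3.14, 3.14, 3.14].

INTERFACE

Orientations are given as a unit quaternion [w, x, y, z].
In Python, from rig import manip, vision gives the robot as it stands.
- The arm moves only by the tool jog_arm, never from a script. Its arguments are lists of equal length, an entry for each row: "gripper": the opening, from 0 (shut) to 1 (fully open); "translation": the shift along the tool's x, y, z in m, a list of three; "turn": the turn, a rotation vector about the tool's x, y, z in degrees, a list of three. In form: {"gripper": [gripper, ...], "translation": [[tx, ty, tz], ...], "turn": [[rx, ry, rz], ...]}. A call has exactly 8 rows; each row shifts and turns the commanded pose from where the row before left it, along the tool's axes as they then stand; what a row does not reach is not made up. A row lasts 1/10 s, in which the tool goes at most 50 mm and 8.59 degrees, less where a joint would pass 70% of its speed; a pose out of reach is approached as far as the arm can. A call is refused whole if a number of a shift passes 0.05 or a number of a turn 8.59, either way. A call with a gripper value outside its range is refused whole. The fingers move at their own pace and stop on an object; the grip force is fixed at half the most. Time passes only in rows, so rows that do not move let the fingers close, or fill a call up. It gives the time, the measured TCP pose, the force, the opening and the grip force at its end, in the units of the state.
- manip.read_state(): the state, without advancing time (a new reading comes with each control period).
- vision.capture(name): name is "scene" or "side" or "wrist"; returns a dict with "color" (420x560x3 uint8, red, green, blue), "mtx" (3x3 intrinsics, pixels), "R" (3x3) and "t" (3): a world point X has camera coordinates R X + t. Camera axes: x right, y down, z forward; pixel columns grow to the right and rows downward; lengths in m; the calibration is good to about 2 mm. A picture is of the moment at which its call begins. There is no depth.
- manip.job_done(): hands the job in; it is judged then, once.
The state is a dict: "t": time; "q": joint angles; "qd": joint speeds; "effort": joint torques, N m; "position": TCP position; "tool_rot": TCP orientation; "ft_force": force on the tool from outside, world axes, zero at the start; "moment": the same for the moment, N m; "finger_gap": opening from 0.0 (shut) to 1.0 (fully open); "gripper_force": force on a finger pad.
Only numpy, scipy, OpenCV 4.12 (cv2) and the standard library are available. Lean on these libraries where they do the work, as an engineer would, in place of code of your own. Each camera call takes 0.05 s, during which the arm holds its last target. There are 200 camera calls.

## Working session

There is one attempt and no reset: what is moved stays moved. The work goes in short steps, Python scripts to look and compute and a tool call to move; the robot and the scene stay as the last step left them, time stands still between calls to the robot, and variables do not carry over. Pictures are saved under pics/ and viewed, at most 13 in all, crops included, and the job is handed in when it is done.

Besides the shell and the picture viewer there is one more tool, called after ">>>" as name(argument=value, ...) on one line, values as JSON. jog_arm: Moves the arm, as the interface text tells. Its arguments: {"type":"object","properties":{"gripper":{"type":"array"},"translation":{"type":"array"},"turn":{"type":"array"}},"required":["gripper","translation","turn"]}

```bash
ls; mkdir -p pics; cat > h.py <<'E'
import numpy as np, cv2
from rig import manip, vision
def ray(c,u,v,z):
    K,R,t=c["mtx"],np.array(c["R"]),np.array(c["t"])
    d=R.T@np.linalg.inv(K)@np.array([u,v,1.]); o=-R.T@t
    return o+d*(z-o[2])/d[2]
def proj(c,X):
    p=c["mtx"]@(np.array(c["R"])@np.array(X)+c["t"]); return p[:2]/p[2]
def cap(n,f):
    c=vision.capture(n); cv2.imwrite(f"pics/{f}.png",c["color"][:,:,::-1]); np.savez(f"{f}.npz",**c); return c
E
python3 - <<'E'
from h import *
for n in("scene","side"):
    c=cap(n,n+"0"); print(n,-np.array(c["R"]).T@c["t"],np.array(c["R"])[2])
print(manip.read_state())
E
```

```text
pics
scene [0.00493693 1.25383212 0.85922897] [ 0.41662047 -0.74309516 -0.5236764 ]
side [ 0.20443907 -0.84848021  0.72381459] [ 0.32349598  0.78850705 -0.52307455]
{'t': 0.1, 'q': array([-1.39604924e-01,  3.13895930e-01,  4.51231584e-02,  1.30361841e+00,
        3.47081460e-07,  1.43122474e+00]), 'qd': array([-0.00106813, -0.00137975,  0.00393359, -0.00031787,  0.00096502,
        0.00098254]), 'effort': array([ 3.58776997e-03, -4.81727242e+01,  2.99244744e+01,  1.27543980e-02,
       -1.12281841e-04,  1.60051752e-05]), 'position': array([5.74552009e-01, 5.05965797e-05, 2.30527263e-01]), 'tool_rot': array([-6.36941702e-04,  7.07118341e-01,  7.07094771e-01, -4.79790727e-04]), 'ft_force': array([-0.08217395,  0.15868165, -0.02308729]), 'moment': array([ 0.01809658, -0.00936057,  0.00940722]), 'gripper_force': 0.0, 'finger_gap': 0.9977147388668145}
```

View pics/scene0.png

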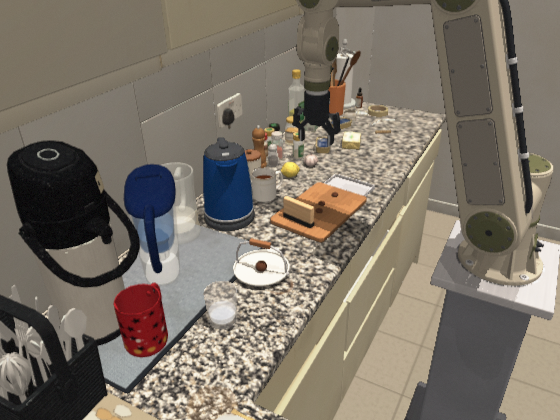

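View pics/side0.png

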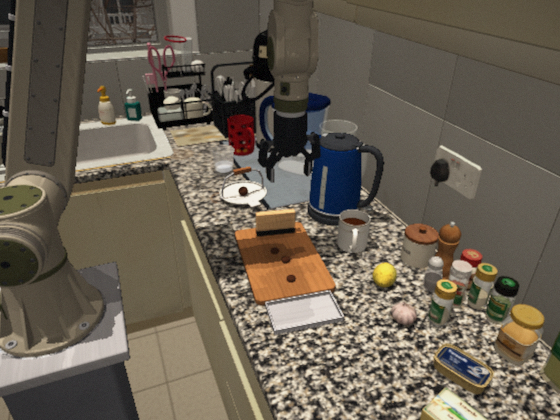

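Scene: dish around (262,266), scraper (298,212), board in the middle. Side: board around (285,262), scraper (276,222), chips at (275,251), (286,259), (291,279), tray (305,311), dish (243,191). I'll measure these next.

```bash
cat > m.py <<'E'
from h import *
def load(f): return dict(np.load(f))
s=load("side0.npz"); c=load("scene0.npz")
def cc(m,amin): 
    n,l,st,ce=cv2.connectedComponentsWithStats(m.astype(np.uint8)*255)
    return [(l==i,st[i],ce[i]) for i in range(1,n) if st[i][4]>=amin]
for nm,cam in(("side",s),("scene",c)):
    hsv=cv2.cvtColor(cam["color"],cv2.COLOR_RGB2HSV)
    H,S,V=[hsv[...,i].astype(int) for i in range(3)]
    m=(H>5)&(H<20)&(S>130)&(V>90)
    b=max(cc(m,200),key=lambda k:k[1][4]); 
    hull=cv2.convexHull(np.argwhere(b[0])[:,::-1].astype(np.int32))
    q=cv2.approxPolyDP(hull,6,True)[:,0]
    print(nm,"board",b[1]); 
    for p in q: print("  ",p,ray(cam,*p,0.017).round(3))
    hm=np.zeros(m.shape,np.uint8); cv2.fillConvexPoly(hm,hull,1)
    hm=cv2.erode(hm,np.ones((5,5)))
    for k in cc((hm>0)&(V<85),8): print("  dark",k[1],k[2].round(1),ray(cam,*k[2],0.021).round(3))
    m=(H>15)&(H<28)&(S>60)&(S<160)&(V>150)
    for k in cc(m,60):
        if 200<k[2][0]<340 and 170<k[2][1]<260: print("  pale",k[1],k[2].round(1),ray(cam,*k[2],0.06).round(3))
    m=(S<40)&(V>150)
    for k in cc(m,300):
        x,y,w,h,a=k[1]; 
        if 150<x<400 and y>150: print("  white",k[1],k[2].round(1),ray(cam,*k[2],0.012).round(3))
E
python3 m.py
python3 - <<'E'
from h import *
a=dict(np.load("side0.npz"))["color"][140:340,200:370]; b=dict(np.load("scene0.npz"))["color"][165:300,215:385]
a=cv2.resize(a,None,fx=2.9,fy=2.9,interpolation=2);b=cv2.resize(b,None,fx=2.9*.6,fy=2.9*.6,interpolation=2)
o=np.zeros((580,800,3),np.uint8);o[:a.shape[0],:a.shape[1]]=a;o[:b.shape[0],a.shape[1]:a.shape[1]+b.shape[1]]=b
cv2.imwrite("pics/crop1.png",o[:,:,::-1])
E
```

```text
side board [ 235  213  100   91 4578]
   [334 287] [ 0.627 -0.164  0.017]
   [257 303] [ 0.437 -0.148  0.017]
   [235 232] [0.474 0.143 0.017]
   [257 216] [0.56  0.2   0.017]
   [294 213] [0.671 0.175 0.017]
  dark [256 228  39   9 231] [275.3 231.8] [0.579 0.097 0.021]
  dark [258 244  36  19 451] [275.9 252.7] [0.545 0.007 0.021]
  dark [287 275   8   7  45] [290.7 278.2] [ 0.541 -0.101  0.021]
  pale [255 208  40   8 175] [275.  211.7] [0.594 0.139 0.06 ]
  white [219 180  48  27 817] [243.5 192.5] [0.569 0.36  0.012]
  white [ 265  290   79   41 1784] [303.2 311.4] [ 0.527 -0.206  0.012]
scene board [ 271  183   95   59 2390]
   [365 197] [ 0.445 -0.13   0.017]
   [321 241] [0.472 0.17  0.017]
   [271 222] [0.653 0.149 0.017]
   [317 183] [ 0.631 -0.146  0.017]
  dark [318 202   7   4  20] [321.  203.6] [ 0.557 -0.017  0.021]
  dark [315 208   8   6  34] [318.8 210.1] [0.546 0.023 0.021]
  dark [283 213  32  15 140] [298.  220.4] [0.579 0.108 0.021]
  pale [284 196  29  13 112] [297.5 201.9] [0.602 0.066 0.06 ]
  white [324 172  51  24 501] [349.4 184.4] [ 0.528 -0.196  0.012]
```

View pics/crop1.png

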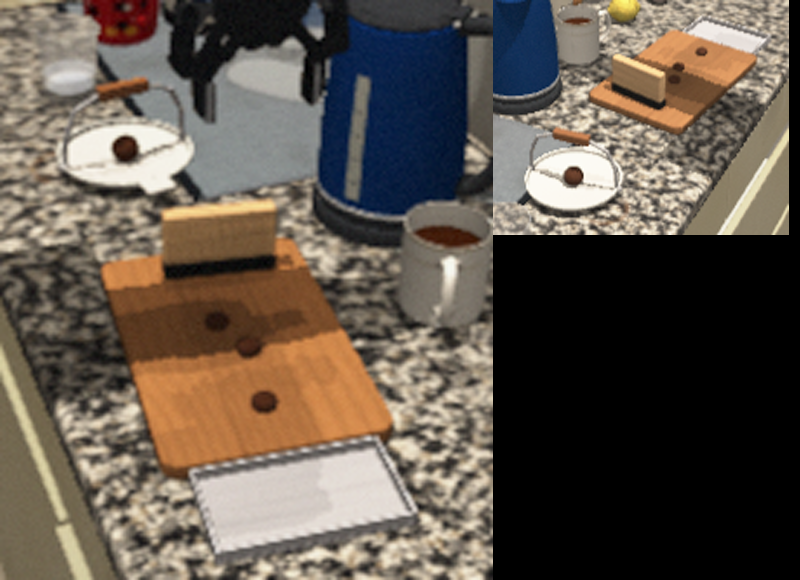

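The crop shows the three chips clear of the scraper and each other, the tray with a rim beyond the board's end, and the dish with its lip towards the board. I'll turn these crop pixels into positions.

```bash
python3 - <<'E'
from h import *
s=dict(np.load("side0.npz")); c=dict(np.load("scene0.npz"))
def p(n,u,v,z): print(n,ray(s,200+u/2.9,140+v/2.9,z).round(3))
def r(n,u,v,z): print("   scene",n,ray(c,215+(u-493)/1.74,165+v/1.74,z).round(3))
for q in((190,470),(378,440),(416,517),(218,553)): p("rim",*q,.014)
for q in((102,265),(292,240),(390,425),(165,470)): p("board",*q,.017)
for q in((217,321),(248,346),(264,402)): p("chip",*q,.023)
for q in((674,78),(679,66),(701,51)): r("chip",*q,.023)
for q in((165,275),(275,265)): p("foot",*q,.017)
for q in((163,208),(274,203)): p("top edge mid",*q,.087)
for q in((608,91),(663,107)): r("foot",*q,.017)
for q in((612,56),(664,74)): r("top",*q,.087)
for q in((97,91),(148,83)): p("bar",*q,.098)
for q in((553,134),(590,139)): r("bar",*q,.098)
p("nut",125,148,.023); r("nut",573,176,.023)
p("lip",160,188,.02)
p("dish ell L",60,150,.022);p("dish ell R",193,150,.022)
def tri(a,b):
    # two rays
    A=[];B=[]
    for cam,(u,v) in((s,a),(c,b)):
        P=cam["mtx"]@np.c_[cam["R"],cam["t"]]
        A+= [u*P[2]-P[0],v*P[2]-P[1]]
    A=np.array(A); return np.linalg.lstsq(A[:,:3],-A[:,3],rcond=None)[0].round(3)
S=lambda u,v:(200+u/2.9,140+v/2.9); C=lambda u,v:(215+(u-493)/1.74,165+v/1.74)
print("tri bar",tri(S(122,87),C(571,136)),"nut",tri(S(125,148),C(573,176)))
E
```

```text
rim [ 0.458 -0.149  0.014]
rim [ 0.613 -0.173  0.014]
rim [ 0.6   -0.26   0.014]
rim [ 0.447 -0.238  0.014]
board [0.476 0.146 0.017]
board [0.667 0.119 0.017]
board [ 0.629 -0.163  0.017]
board [ 0.438 -0.145  0.017]
chip [0.544 0.013 0.023]
chip [ 0.557 -0.031  0.023]
chip [ 0.54  -0.105  0.023]
   scene chip [0.545 0.024 0.023]
   scene chip [ 0.555 -0.019  0.023]
   scene chip [ 0.54  -0.09   0.023]
foot [0.527 0.108 0.017]
foot [0.634 0.084 0.017]
top edge mid [0.53  0.118 0.087]
top edge mid [0.632 0.088 0.087]
   scene foot [0.638 0.111 0.017]
   scene foot [0.526 0.112 0.017]
   scene top [0.634 0.101 0.087]
   scene top [0.525 0.114 0.087]
bar [0.538 0.354 0.098]
bar [0.596 0.353 0.098]
   scene bar [0.594 0.366 0.098]
   scene bar [0.537 0.351 0.098]
nut [0.566 0.351 0.023]
   scene nut [0.565 0.36  0.023]
lip [0.575 0.259 0.02 ]
dish ell L [0.497 0.374 0.022]
dish ell R [0.636 0.32  0.022]
tri bar [0.567 0.357 0.097] nut [0.567 0.357 0.02 ]
```

>>> jog_arm(gripper=[1, 1, 1, 1, 1, 1, 1, 1], translation=[[0.026, 0.002, 0], [0.026, 0.002, 0], [0.026, 0.001, 0], [0.026, 0.001, 0], [0, 0, 0], [0, 0, 0], [0, 0, 0], [0, 0, 0]], turn=[[0, 0, 0], [0, 0, 0], [0, 0, 0], [0, 0, 0], [0, 0, -8.2], [0, 0, -8.2], [0, 0, -8.2], [0, 0, -8.2]])

```text
t: 0.9
position: [0.5807, 0.1042, 0.2307]
tool_rot: [-0.0, 0.476, 0.879, -0.0]
ft_force: [-0.2, -0.4, -0.3]
finger_gap: 0.997
gripper_force: 0.0
```

>>> jog_arm(gripper=[1, 1, 1, 1, 1, 1, 1, 1], translation=[[0, 0, 0], [0, 0, 0], [0, 0, 0], [0, 0, 0], [0, 0, 0], [0, 0, 0], [0, 0, 0], [0, 0, 0]], turn=[[0, 0, -8.2], [0, 0, -8.2], [0, 0, -8.2], [0, 0, -8.2], [0, 0, -8.2], [0, 0, -8.2], [0, 0, 0], [0, 0, 0]])

```text
t: 1.7
position: [0.5809, 0.104, 0.231]
tool_rot: [-0.0, 0.071, 0.997, -0.0]
ft_force: [-0.4, 0.7, 0.2]
finger_gap: 1.0
gripper_force: 0.0
```

```bash
python3 - <<'E'
from h import *
c=cap("wrist","w1"); s=manip.read_state(); print(s["position"],s["tool_rot"],s["q"],s["t"])
print(-np.array(c["R"]).T@c["t"],c["R"])
for X in((0.581,0.104,0.087),(0.552,-0.003,0.017)): print(proj(c,X))
E
```

```text
[0.58089252 0.10397729 0.23105968] [-2.18352168e-04  7.12001717e-02  9.97462022e-01 -4.50476313e-05] [ 4.11576208e-02  3.43475969e-01  8.80805112e-02  1.31584492e+00
 -4.05364299e-05  1.83678568e-01] 1.75
[0.5062525  0.11433927 0.37358121] [[ 0.14344784  0.9896568  -0.00146331]
 [ 0.94633464 -0.13673543  0.29283815]
 [ 0.28960917 -0.04339178 -0.95616091]]
[284.78099339 192.318352  ]
[179.90396473 162.99126936]
```

View pics/w1.png

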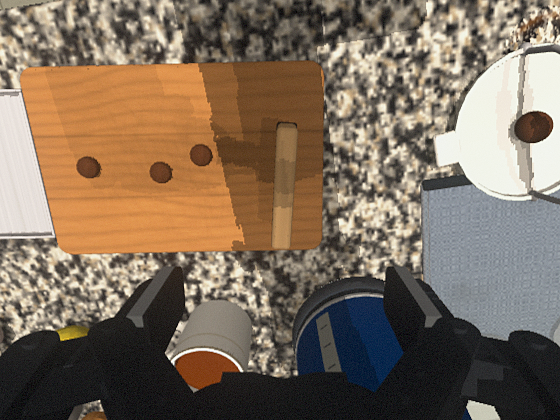

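Wrist: board corners (22,68), (323,62), (322,248), (62,253); chips (89,168), (161,172), (201,155); scraper top from (287,125) to (282,248); dish nut (533,127) and lip tip (437,150).

```bash
python3 - <<'E'
from h import *
c=dict(np.load("w1.npz"))
for n,u,v,z in(("b--",22,68,.017),("b-+",323,61,.017),("b++",322,248,.017),("b+-",62,253,.017),("chip",89,168,.023),("chip",161,172,.023),("chip",201,155,.023),
 ("st",287,125,.087),("st",287,130,.087),("st",282,247,.087),("nut",533,127,.023),("lip",437,150,.02),("tray",0,90,.014),("tray",52,237,.014)): print(n,ray(c,u,v,z).round(4))
E
```

```text
b-- [ 0.4392 -0.1334  0.017 ]
b-+ [0.475  0.1566 0.017 ]
b++ [0.6698 0.1339 0.017 ]
b+- [ 0.6336 -0.1599  0.017 ]
chip [ 0.5428 -0.0956  0.023 ]
chip [ 0.5576 -0.0227  0.023 ]
chip [0.5463 0.0223 0.023 ]
st [0.525  0.1139 0.087 ]
st [0.529  0.1133 0.087 ]
st [0.6315 0.0942 0.087 ]
nut [0.5664 0.357  0.023 ]
lip [0.5764 0.263  0.02  ]
tray [ 0.4551 -0.1646  0.014 ]
tray [ 0.6141 -0.1669  0.014 ]
```

>>> jog_arm(gripper=[1, 1, 1, 1, 1, 1, 1, 0], translation=[[0.002, 0, 0.025], [0, 0, 0.03], [0, 0, 0.035], [0, 0, 0.035], [0, 0, 0.03], [0, 0, 0.02], [0, 0, 0.006], [0, 0, 0]], turn=[[0, 0, 0], [0, 0, 0], [0, 0, 0], [0, 0, 0], [0, 0, 0], [0, 0, 0], [0, 0, 0], [0, 0, 0]])

```text
t: 2.55
position: [0.5784, 0.1042, 0.0496]
tool_rot: [-0.001, 0.07, 0.998, -0.0]
ft_force: [-0.3, -0.6, -0.4]
finger_gap: 0.856
gripper_force: 0.0
```

>>> jog_arm(gripper=[0, 0, 0, 0, 0, 0, 0, 0], translation=[[0, 0, 0], [0, 0, 0], [0, 0, 0], [0, 0, 0], [0, 0, 0], [0, 0, 0], [0, 0, 0], [0, 0, -0.001]], turn=[[0, 0, 0], [0, 0, 0], [0, 0, 0], [0, 0, 0], [0, 0, 0], [0, 0, 0], [0, 0, 0], [0, 0, 0]])

```text
t: 3.35
position: [0.5792, 0.1043, 0.0516]
tool_rot: [0.0, 0.07, 0.998, 0.0]
ft_force: [0.1, 0.6, -1.5]
finger_gap: 0.203
gripper_force: 60.5
```

>>> jog_arm(gripper=[0, 0, 0, 0, 0, 0, 0, 0], translation=[[0.001, -0.01, 0], [0.001, -0.013, 0], [0.001, -0.013, 0], [0.001, -0.013, 0], [0.001, -0.013, 0], [0.001, -0.013, 0], [0.001, -0.013, 0], [0.001, -0.012, 0]], turn=[[0, 0, 0], [0, 0, 0], [0, 0, 0], [0, 0, 0], [0, 0, 0], [0, 0, 0], [0, 0, 0], [0, 0, 0]])

```text
t: 4.15
position: [0.5572, 0.0053, 0.0516]
tool_rot: [0.0, 0.07, 0.998, 0.0]
ft_force: [-0.0, 4.8, 5.2]
finger_gap: 0.203
gripper_force: 61.0
```

```bash
python3 - <<'E'
from h import *
cap("side","s2")
E
```

```text
(no output)
```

View pics/s2.png

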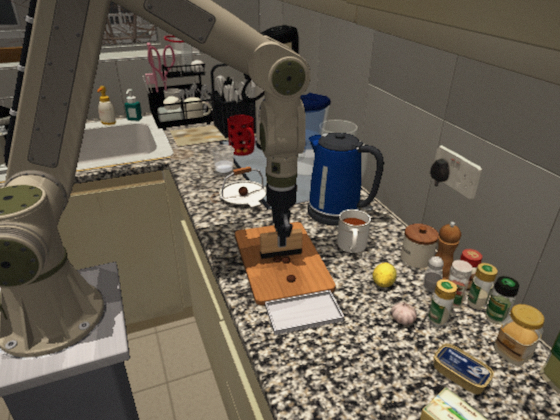

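The scraper at (280,243) is pushing a chip ahead; two chips are visible ahead at (286,260) and (291,279). I'll continue.

>>> jog_arm(gripper=[0, 0, 0, 0, 0, 0, 0, 0], translation=[[0, -0.008, -0.0005], [0, -0.011, 0], [0, -0.011, 0], [0, -0.011, 0], [0, -0.011, 0], [0, -0.011, 0], [0, -0.011, 0], [0, -0.011, 0]], turn=[[0, 0, 0], [0, 0, 0], [0, 0, 0], [0, 0, 0], [0, 0, 0], [0, 0, 0], [0, 0, 0], [0, 0, 0]])

```text
t: 5.0
position: [0.545, -0.0788, 0.0516]
tool_rot: [-0.0, 0.07, 0.998, -0.0]
ft_force: [0.9, 1.2, 0.3]
finger_gap: 0.202
gripper_force: 60.3
```

>>> jog_arm(gripper=[0, 0, 0, 0, 0, 0, 0, 0], translation=[[0, -0.011, 0], [0, -0.011, 0], [0, -0.011, 0], [0, -0.011, 0], [0, -0.011, 0], [0, -0.01, 0], [0, -0.01, 0], [0, -0.01, 0]], turn=[[0, 0, 0], [0, 0, 0], [0, 0, 0], [0, 0, 0], [0, 0, 0], [0, 0, 0], [0, 0, 0], [0, 0, 0]])

```text
t: 5.8
position: [0.5333, -0.1628, 0.0517]
tool_rot: [-0.0, 0.07, 0.998, 0.0]
ft_force: [-0.5, -0.0, -0.9]
finger_gap: 0.203
gripper_force: 60.2
```

```bash
python3 - <<'E'
from h import *
c=cap("side","s3"); a=c["color"][220:370,220:380]; cv2.imwrite("pics/s3c.png",cv2.resize(a,None,fx=3.5,fy=3.5,interpolation=2)[:,:,::-1])
E
```

```text
(no output)
```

View pics/s3c.png

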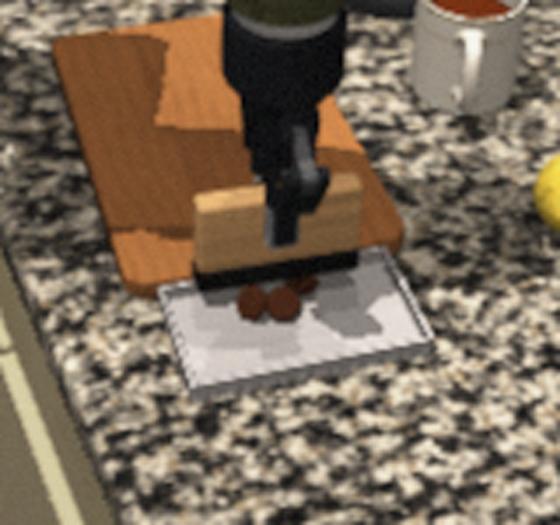

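>>> jog_arm(gripper=[0, 0, 0, 0, 0, 0, 0, 0], translation=[[0, -0.007, 0], [0, -0.007, 0], [0, 0, 0], [0, 0, -0.015], [0, 0, -0.025], [0, 0, -0.03], [0, -0.02, -0.02], [0, -0.03, 0]], turn=[[0, 0, 0], [0, 0, 0], [0, 0, 0], [0, 0, 0], [0, 0, 0], [0, 0, 0], [0, 0, 0], [0, 0, 0]])

```text
t: 6.65
position: [0.5267, -0.2253, 0.1455]
tool_rot: [0.003, 0.068, 0.998, -0.001]
ft_force: [0.8, 0.1, -1.3]
finger_gap: 0.204
gripper_force: 60.3
```

>>> jog_arm(gripper=[0, 0, 0, 0, 0, 0, 0, 0], translation=[[0, -0.03, 0], [0, -0.03, 0], [0, -0.03, 0], [0, -0.02, 0], [0, -0.01, 0], [0, 0, 0], [0, 0, 0], [0, 0, 0]], turn=[[0, 0, 0], [0, 0, 0], [0, 0, 0], [0, 0, 0], [0, 0, 0], [0, 0, 0], [0, 0, 0], [0, 0, 0]])

```text
t: 7.45
position: [0.5081, -0.3428, 0.1418]
tool_rot: [-0.0, 0.069, 0.998, 0.0]
ft_force: [0.6, -0.1, -0.9]
finger_gap: 0.204
gripper_force: 60.3
```

```bash
python3 - <<'E'
from h import *
c=cap("side","s4"); w=cap("wrist","w4")
a=cv2.resize(c["color"][220:400,220:420],None,fx=2,fy=2,interpolation=2)
o=np.zeros((420,800,3),np.uint8); o[:360,:400]=a; o[:300,400:]=cv2.resize(w["color"],(400,300))
cv2.imwrite("pics/s4c.png",o[:,:,::-1]); print(manip.read_state()["position"])
E
```

```text
[ 0.50824558 -0.3430126   0.14192717]
```

View pics/s4c.png

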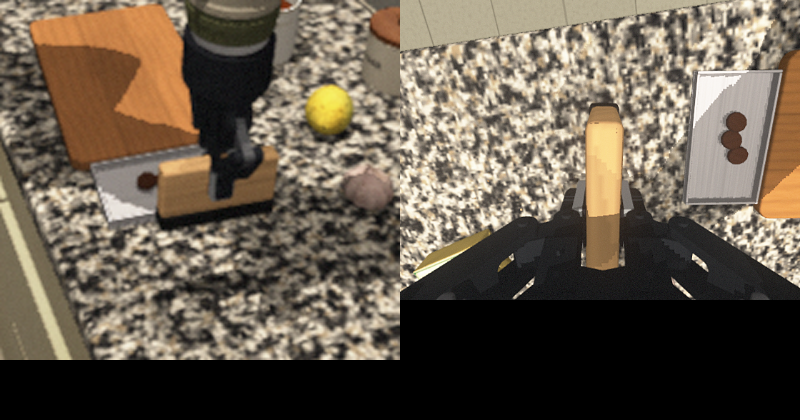

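All three chips are visible inside the tray (wrist (735,122), (732,140), (737,155)). The worktop below the scraper is bare, so I'll lower it.

>>> jog_arm(gripper=[0, 0, 0, 0, 0, 0, 0, 0], translation=[[0, 0, 0.02], [0, 0, 0.03], [0, 0, 0.025], [0, 0, 0.015], [0, 0, 0.01], [0, 0, 0.004], [0, 0, 0.002], [0, 0, 0]], turn=[[0, 0, 0], [0, 0, 0], [0, 0, 0], [0, 0, 0], [0, 0, 0], [0, 0, 0], [0, 0, 0], [0, 0, 0]])

```text
t: 8.35
position: [0.5084, -0.3444, 0.0365]
tool_rot: [0.0, 0.07, 0.998, -0.0]
ft_force: [-0.2, 0.9, -1.4]
finger_gap: 0.204
gripper_force: 60.3
```

```bash
python3 -c "
from h import *
s=manip.read_state();print(s['position'],s['ft_force'])"
```

```text
[ 0.50843198 -0.34442073  0.03648704] [-0.18433696  0.86052873 -1.4121397 ]
```

>>> jog_arm(gripper=[0, 0, 0, 0, 0, 0, 0, 0], translation=[[0, 0, 0.001], [0, 0, 0.001], [0, 0, 0.001], [0, 0, 0], [0, 0, 0], [0, 0, 0], [0, 0, 0], [0, 0, 0]], turn=[[0, 0, 0], [0, 0, 0], [0, 0, 0], [0, 0, 0], [0, 0, 0], [0, 0, 0], [0, 0, 0], [0, 0, 0]])

```text
t: 9.15
position: [0.5084, -0.3447, 0.0346]
tool_rot: [0.001, 0.07, 0.998, -0.001]
ft_force: [-1.1, 1.2, 7.1]
finger_gap: 0.202
gripper_force: 61.3
```

>>> jog_arm(gripper=[0.5, 0.8, 1, 1, 1, 1, 1, 1], translation=[[0, 0, 0], [0, 0, 0], [0, 0, 0], [0, 0, 0], [0, 0, 0], [0, 0, 0], [0, 0, 0], [0, 0, -0.02]], turn=[[0, 0, 0], [0, 0, 0], [0, 0, 0], [0, 0, 0], [0, 0, 0], [0, 0, 0], [0, 0, 0], [0, 0, 0]])

```text
t: 9.95
position: [0.5062, -0.3427, 0.0503]
tool_rot: [-0.002, 0.07, 0.998, 0.002]
ft_force: [-0.0, 0.9, 0.2]
finger_gap: 0.997
gripper_force: 0.0
```

>>> jog_arm(gripper=[1, 1, 1, 1, 1, 1, 1, 1], translation=[[0, 0, -0.03], [0, 0, -0.04], [0, 0, -0.045], [0, 0, -0.045], [0, 0, -0.03], [0, 0.03, 0], [0, 0.04, 0], [0, 0.05, 0]], turn=[[0, 0, 0], [0, 0, 0], [0, 0, 0], [0, 0, 0], [0, 0, 0], [0, 0, 0], [0, 0, 0], [0, 0, 0]])

```text
t: 10.75
position: [0.5248, -0.2255, 0.243]
tool_rot: [0.001, 0.071, 0.997, -0.0]
ft_force: [0.2, 0.1, -1.0]
finger_gap: 1.002
gripper_force: 0.0
```

```bash
python3 - <<'E'
from h import *
w=cap("wrist","w5"); s=manip.read_state(); print(s["position"],s["tool_rot"])
cv2.imwrite("pics/w5s.png",cv2.resize(w["color"],(400,300))[:,:,::-1])
E
```

```text
[ 0.5248843  -0.21714168  0.24333023] [5.05852555e-05 6.76972976e-02 9.97702877e-01 2.45814800e-03]
```

View pics/w5s.png

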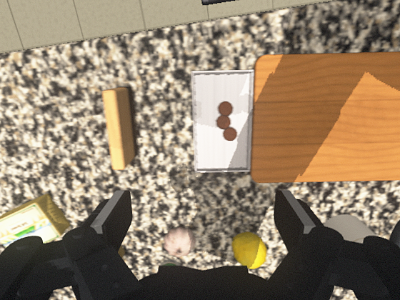

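The scraper stands alone at (118,128) and all three chips are in the tray at (225,120). Next I move over to the dish.

>>> jog_arm(gripper=[1, 1, 1, 1, 1, 1, 1, 1], translation=[[0.003, 0.04, 0], [0.003, 0.045, 0], [0.003, 0.045, 0], [0.003, 0.045, 0], [0.003, 0.045, 0], [0.003, 0.045, 0], [0.003, 0.045, 0], [0.003, 0.045, 0]], turn=[[0, 0, 0], [0, 0, 0], [0, 0, 0], [0, 0, 0], [0, 0, 0], [0, 0, 0], [0, 0, 0], [0, 0, 0]])

```text
t: 11.6
position: [0.5502, 0.1312, 0.243]
tool_rot: [0.0, 0.07, 0.998, -0.0]
ft_force: [0.8, 0.1, 0.8]
finger_gap: 0.998
gripper_force: 0.0
```

>>> jog_arm(gripper=[1, 1, 1, 1, 1, 1, 1, 1], translation=[[0.003, 0.045, 0], [0.003, 0.045, 0], [0.003, 0.045, 0], [0.003, 0.045, 0], [0.003, 0.04, 0], [0, 0, 0], [0, 0, 0], [0, 0, 0]], turn=[[0, 0, 0], [0, 0, 0], [0, 0, 0], [0, 0, 0], [0, 0, 0], [0, 0, -6.8], [0, 0, -6.7], [0, 0, 0]])

```text
t: 12.4
position: [0.5658, 0.35, 0.2424]
tool_rot: [-0.0, -0.049, 0.999, -0.0]
ft_force: [-0.4, -0.5, -0.3]
finger_gap: 0.995
gripper_force: 0.0
```

```bash
python3 - <<'E'
from h import *
w=cap("wrist","w6"); s=manip.read_state(); print(s["position"],s["tool_rot"],s["q"])
print(proj(w,(0.567,0.357,0.098)))
E
```

```text
[0.56595398 0.34957902 0.24251551] [-1.95998415e-04 -4.69861498e-02  9.98895515e-01 -1.17007266e-04] [ 4.32796512e-01  4.97335270e-01  3.48659910e-01  1.42257221e+00
 -6.93084701e-05  3.38789614e-01]
[292.52818839 194.20708159]
```

View pics/w6.png

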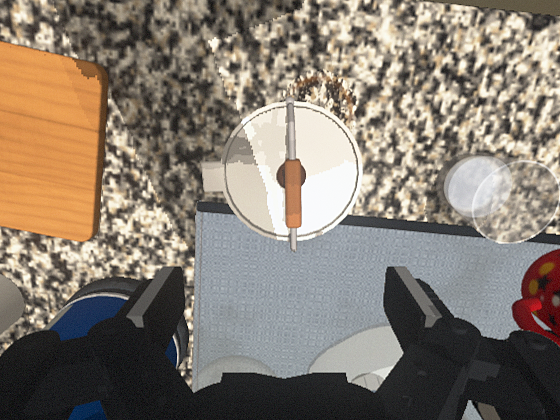

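Bar runs from (292,159) to (293,227), aligned with the tool; lip tip at (203,177); glass well clear at (480,185).

```bash
python3 - <<'E'
from h import *
c=dict(np.load("w6.npz"))
hsv=cv2.cvtColor(c["color"],cv2.COLOR_RGB2HSV); m=(hsv[...,0]>5)&(hsv[...,0]<18)&(hsv[...,1]>130)&(hsv[...,2]>110); m[:,:270]=0;m[:,320:]=0;m[:150]=0;m[240:]=0
print(cv2.minAreaRect(np.argwhere(m)[:,::-1].astype(np.float32)))
for q in((292.5,160),(293.5,226)): print(ray(c,*q,.106))
print("lip",ray(c,203,177,.02))
print(ray(c,293,174,.023))
E
```

```text
((292.9999694824219, 193.99996948242188), (65.99998474121094, 13.999998092651367), 90.0)
[0.53603699 0.35355874 0.106     ]
[0.59321449 0.36039672 0.106     ]
lip [0.57783989 0.26203584 0.02      ]
[0.56447462 0.35900096 0.023     ]
```

>>> jog_arm(gripper=[1, 1, 1, 1, 1, 1, 1, 1], translation=[[0, 0.0075, 0], [0, 0, 0.02], [0, 0, 0.033], [0, 0, 0.035], [0, 0, 0.035], [0, 0, 0.025], [0, 0, 0.015], [0, 0, 0]], turn=[[0, 0, -1.4], [0, 0, 0], [0, 0, 0], [0, 0, 0], [0, 0, 0], [0, 0, 0], [0, 0, 0], [0, 0, 0]])

```text
t: 13.25
position: [0.5636, 0.356, 0.0769]
tool_rot: [-0.002, -0.06, 0.998, -0.001]
ft_force: [-0.5, -0.5, -1.4]
finger_gap: 1.0
gripper_force: 0.0
```

>>> jog_arm(gripper=[0.7, 0.55, 0.45, 0.38, 0.32, 0.28, 0.25, 0.25], translation=[[0, 0, 0], [0, 0, 0], [0, 0, 0], [0, 0, 0], [0, 0, 0], [0, 0, 0], [0, 0, 0], [0, 0, 0]], turn=[[0, 0, 0], [0, 0, 0], [0, 0, 0], [0, 0, 0], [0, 0, 0], [0, 0, 0], [0, 0, 0], [0, 0, 0]])

```text
t: 14.05
position: [0.5653, 0.3569, 0.0798]
tool_rot: [0.0, -0.06, 0.998, 0.0]
ft_force: [0.4, -0.1, 0.8]
finger_gap: 0.252
gripper_force: 0.0
```

```bash
python3 - <<'E'
from h import *
w=cap("wrist","w7"); s=manip.read_state(); print(s["position"],s["tool_rot"],s["finger_gap"])
e=s["position"]
a=cv2.resize(w["color"][60:330,130:430],(600,540)); cv2.imwrite("pics/w7s.png",a[:,:,::-1])
E
```

```text
[0.56532667 0.35690408 0.07978552] [ 1.43212343e-05 -6.01654106e-02  9.98188420e-01 -2.67605508e-05] 0.2512767065530957
```

View pics/w7s.png

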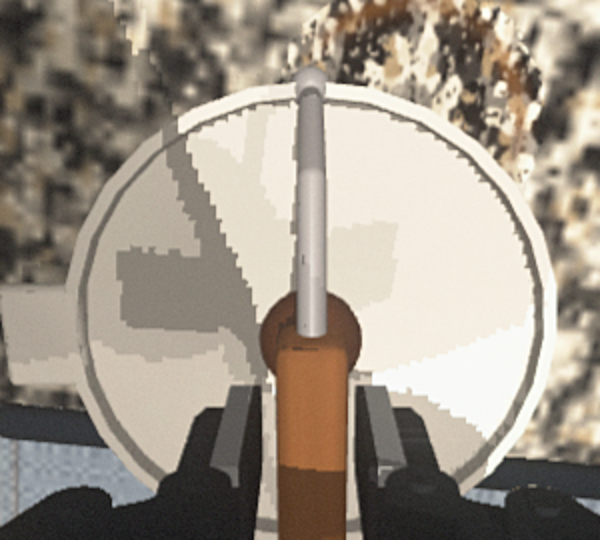

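The bar at (312,420) sits centred between the pads, so I'll close gently.

>>> jog_arm(gripper=[0.22, 0.2, 0.19, 0.18, 0.17, 0.16, 0.1, 0], translation=[[0, 0, 0], [0, 0, 0], [0, 0, 0], [0, 0, 0], [0, 0, 0], [0, 0, 0], [0, 0, 0], [0, 0, 0]], turn=[[0, 0, 0], [0, 0, 0], [0, 0, 0], [0, 0, 0], [0, 0, 0], [0, 0, 0], [0, 0, 0], [0, 0, 0]])

```text
t: 14.9
position: [0.5654, 0.3571, 0.0799]
tool_rot: [0.0, -0.06, 0.998, 0.0]
ft_force: [0.5, 1.4, 1.0]
finger_gap: 0.148
gripper_force: 58.8
```

>>> jog_arm(gripper=[0, 0, 0, 0, 0, 0, 0, 0], translation=[[0, 0, 0], [0, 0, 0], [0, 0, -0.001], [0, 0, -0.002], [0, 0, -0.003], [0, 0, -0.004], [0, 0, -0.005], [0, 0, -0.006]], turn=[[0, 0, 0], [0, 0, 0], [0, 0, 0], [0, 0, 0], [0, 0, 0], [0, 0, 0], [0, 0, 0], [0, 0, 0]])

```text
t: 15.7
position: [0.5653, 0.3568, 0.1012]
tool_rot: [-0.0, -0.06, 0.998, -0.0]
ft_force: [0.5, 0.1, -1.9]
finger_gap: 0.155
gripper_force: 58.4
```

```bash
cat > dish.py <<'E'
from h import *
import sys
w=cap("wrist",sys.argv[1]); s=manip.read_state(); print(s["t"],s["position"],s["tool_rot"],s["ft_force"],s["q"][[0,5]])
# nut vs dish in the wrist picture: reference offset in w7 (dish at rest)
def feat(im):
    hsv=cv2.cvtColor(im,cv2.COLOR_RGB2HSV); r=im[...,0].astype(int); b=im[...,2].astype(int)
    m=((r-b>20)&(hsv[...,2]<140)&(hsv[...,2]>30)); m[:190]=0; m[260:]=0; m[:,230:232]=0
    m[:,:245]=0; m[:,330:]=0
    n,l,st,ce=cv2.connectedComponentsWithStats(m.astype(np.uint8)*255)
    i=1+np.argmax(st[1:,4]); return st[i]
print("ref",feat(np.load("w7.npz")["color"]),"now",feat(w["color"]))
E
python3 dish.py w8
```

```text
15.75 [0.5659527  0.35715652 0.10259864] [ 8.73591673e-04 -6.01421723e-02  9.98189397e-01  2.89742621e-04] [ 0.37191274 -0.7336191  -1.87228138] [0.44317779 0.32282066]
ref [ 259  205   52   55 1150] now [ 258  205   52   55 1157]
```

>>> jog_arm(gripper=[0, 0, 0, 0, 0, 0, 0, 0], translation=[[0, 0, -0.008], [0, 0, -0.01], [0, 0, -0.012], [0, 0, -0.014], [0, 0, -0.014], [0, 0, -0.012], [0, 0, -0.01], [0, 0, -0.007]], turn=[[0, 0, 0], [0, 0, 0], [0, 0, 0], [0, 0, 0], [0, 0, 0], [0, 0, 0], [0, 0, 0], [0, 0, 0]])

```text
t: 16.55
position: [0.5656, 0.3571, 0.1892]
tool_rot: [0.001, -0.06, 0.998, 0.0]
ft_force: [-1.5, -0.3, -2.5]
finger_gap: 0.148
gripper_force: 58.5
```

>>> jog_arm(gripper=[0, 0, 0, 0, 0, 0, 0, 0], translation=[[0.0003, -0.002, -0.004], [0.0006, -0.004, -0.002], [0.0009, -0.006, 0], [0.0012, -0.008, 0], [0.0015, -0.01, 0], [0.0018, -0.012, 0], [0.0021, -0.014, 0], [0.0025, -0.016, 0]], turn=[[0, 0, 0], [0, 0, 0], [0, 0, 0], [0, 0, 0], [0, 0, 0], [0, 0, 0], [0, 0, 0], [0, 0, 0]])

```text
t: 17.35
position: [0.5631, 0.2827, 0.1938]
tool_rot: [0.0, -0.06, 0.998, -0.0]
ft_force: [0.3, -0.4, -2.1]
finger_gap: 0.15
gripper_force: 58.5
```

>>> jog_arm(gripper=[0, 0, 0, 0, 0, 0, 0, 0], translation=[[0.0026, -0.017, 0], [0.0026, -0.017, 0], [0.0026, -0.017, 0], [0.0026, -0.017, 0], [0.0026, -0.017, 0], [0.0026, -0.017, 0], [0.0026, -0.017, 0], [0.0026, -0.017, 0]], turn=[[0, 0, 0], [0, 0, 0], [0, 0, 0], [0, 0, 0], [0, 0, 0], [0, 0, 0], [0, 0, 0], [0, 0, 0]])

```text
t: 18.15
position: [0.5588, 0.1452, 0.1938]
tool_rot: [0.0, -0.06, 0.998, -0.0]
ft_force: [-0.3, 0.4, -2.5]
finger_gap: 0.153
gripper_force: 58.5
```

>>> jog_arm(gripper=[0, 0, 0, 0, 0, 0, 0, 0], translation=[[0.0026, -0.017, 0], [0.0026, -0.017, 0], [0.0026, -0.017, 0], [0.0025, -0.016, 0], [0.0023, -0.015, 0], [0.0022, -0.014, 0], [0.0018, -0.012, 0], [0.0015, -0.01, 0]], turn=[[0, 0, 0], [0, 0, 0], [0, 0, 0], [0, 0, 0], [0, 0, 0], [0, 0, 0], [0, 0, 0], [0, 0, 0]])

```text
t: 18.95
position: [0.555, 0.0262, 0.1938]
tool_rot: [0.0, -0.06, 0.998, 0.0]
ft_force: [0.8, 0.2, -3.3]
finger_gap: 0.15
gripper_force: 58.5
```

>>> jog_arm(gripper=[0, 0, 0, 0, 0, 0, 0, 0], translation=[[0.0012, -0.008, 0], [0.0011, -0.007, 0], [0.0008, -0.005, 0], [0.0006, -0.004, 0], [0.0003, -0.002, 0], [0.0002, -0.001, 0], [0, -0.001, 0], [0, 0, 0]], turn=[[0, 0, 0], [0, 0, 0], [0, 0, 0], [0, 0, 0], [0, 0, 0], [0, 0, 0], [0, 0, 0], [0, 0, 0]])

```text
t: 19.75
position: [0.5543, -0.0009, 0.1938]
tool_rot: [0.0, -0.06, 0.998, 0.0]
ft_force: [0.2, 0.2, -2.5]
finger_gap: 0.153
gripper_force: 58.5
```

```bash
python3 dish.py w9
```

```text
19.8 [ 0.55427155 -0.00081854  0.19381616] [ 5.22142953e-05 -6.03087034e-02  9.98179771e-01  4.00244766e-05] [-0.70827901  0.7931233  -2.4477882 ] [-0.14637071 -0.26706135]
ref [ 259  205   52   55 1150] now [ 258  204   52   56 1886]
```

>>> jog_arm(gripper=[0, 0, 0, 0, 0, 0, 0, 0], translation=[[0, 0, 0], [0, 0, 0], [0, 0, 0], [0, 0, 0], [0, 0, 0], [0, 0, 0], [0, 0, 0], [0, 0, 0]], turn=[[0, 0, 0], [0, 0, 0], [0, 0, 0], [0, 0, 0], [0, 0, 0], [0, 0, 0], [0, 0, 0], [0, 0, 0]])

```text
t: 20.6
position: [0.5542, -0.001, 0.1938]
tool_rot: [0.0, -0.06, 0.998, 0.0]
ft_force: [-0.0, -0.2, -2.7]
finger_gap: 0.152
gripper_force: 58.5
```

>>> jog_arm(gripper=[0, 0, 0, 0, 0, 0, 0, 0], translation=[[0, 0, 0], [0, 0, 0], [0, 0, 0], [0, 0, 0], [0, 0, 0], [0, 0, 0], [0, 0, 0], [0, 0, 0]], turn=[[0, 0, 0.5], [0, 0, 1], [0, 0, 2], [0, 0, 3], [0, 0, 4], [0, 0, 5], [0, 0, 5], [0, 0, 5]])

```text
t: 21.4
position: [0.5543, -0.001, 0.1938]
tool_rot: [0.0, 0.164, 0.986, -0.0]
ft_force: [-0.4, -0.1, -3.1]
finger_gap: 0.152
gripper_force: 58.5
```

>>> jog_arm(gripper=[0, 0, 0, 0, 0, 0, 0, 0], translation=[[0, 0, 0], [0, 0, 0], [0, 0, 0], [0, 0, 0], [0, 0, 0], [0, 0, 0], [0, 0, 0], [0, 0, 0]], turn=[[0, 0, 5], [0, 0, 5], [0, 0, 5], [0, 0, 5], [0, 0, 5], [0, 0, 5], [0, 0, 5], [0, 0, 5]])

```text
t: 22.2
position: [0.5543, -0.001, 0.1938]
tool_rot: [0.0, 0.491, 0.871, 0.0]
ft_force: [0.2, -0.1, -3.1]
finger_gap: 0.154
gripper_force: 58.5
```

>>> jog_arm(gripper=[0, 0, 0, 0, 0, 0, 0, 0], translation=[[0, 0, 0], [0, 0, 0], [0, 0, 0], [0, 0, 0], [0, 0, 0], [0, 0, 0], [0, 0, 0], [0, 0, 0]], turn=[[0, 0, 5], [0, 0, 5], [0, 0, 5], [0, 0, 5], [0, 0, 4.8], [0, 0, 4], [0, 0, 3], [0, 0, 3]])

```text
t: 23.0
position: [0.5543, -0.001, 0.1938]
tool_rot: [0.0, 0.729, 0.685, 0.0]
ft_force: [0.1, -0.2, -2.1]
finger_gap: 0.153
gripper_force: 58.5
```

>>> jog_arm(gripper=[0, 0, 0, 0, 0, 0, 0, 0], translation=[[0, 0, 0], [0, 0, 0], [0, 0, 0], [0, 0, 0], [0, 0, 0], [0, 0, 0], [0, 0, 0], [0, 0, 0]], turn=[[0, 0, 2], [0, 0, 1], [0, 0, 0.7], [0, 0, 0.3], [0, 0, 0], [0, 0, 0], [0, 0, 0], [0, 0, 0]])

```text
t: 23.8
position: [0.5543, -0.001, 0.1938]
tool_rot: [0.0, 0.751, 0.66, 0.0]
ft_force: [-0.6, -0.1, -2.1]
finger_gap: 0.152
gripper_force: 58.5
```

```bash
python3 dish.py w10; python3 - <<'E'
from h import *
c=cap("side","s10"); w=np.load("w10.npz")["color"]
o=np.zeros((420,800,3),np.uint8); o[:400,:400]=cv2.resize(c["color"][190:390,210:410],(400,400),interpolation=2); o[:300,400:]=cv2.resize(w,(400,300))
cv2.imwrite("pics/s10c.png",o[:,:,::-1]); s=manip.read_state(); print(s["gripper_force"],s["qd"].round(3))
E
```

```text
23.85 [ 0.55425463 -0.00098156  0.1938295 ] [2.21425290e-05 7.51247395e-01 6.60020718e-01 5.35192556e-05] [ 0.01697599 -0.23781069 -3.04922839] [-0.14664365  1.55325632]
ref [ 259  205   52   55 1150] now [ 259  205   51   55 1976]
58.500375151634216 [-0.001 -0.002  0.001  0.001 -0.001  0.007]
```

View pics/s10c.png

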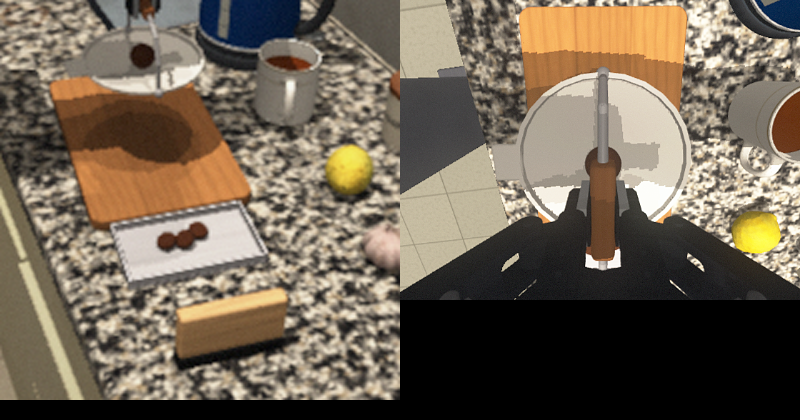

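The dish is level over the board with its lip at (507,158) pointing to the robot and square to the board. The nut is centred at (603,160), the chips are in the tray, and the scraper is upright.

```bash
python3 -c "
from rig import manip
print(manip.job_done())"
```

```text
the job is handed in; nothing more can be done
None
```

I handed the job in at about 24 s (no verdict came back): the last pictures show the three shells in the tray, the scraper upright on the bare worktop, and the dish held level over the board's middle with its lip square to the robot and the nut centred.

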